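# Free the bridged knobs and rack them for striping

## Robot

A 7-joint arm with a two-finger parallel gripper is mounted at the origin on a cart in front of the work surface, level with it; the furniture and walls round the work are solid. World frame = base frame: x ahead of the robot, y to its left, z up, the work surface at z = 0. Lengths are in m, angles in rad, forces in N, time in s.
With the tool pointing down it reaches from about 0.425 to 0.95 m from the base axis. Payload 4.7 kg.
Tool frame: the origin (TCP) lies between the finger pads; the fingertips stand 25 mm ahead of it and the grasp point (between the pads) lies 6 mm ahead of it; x points along the fingers, z is the direction in which the jaws open and shut, and the axes are right-handed (so a half turn about x gives the same grasp; the last joint's range is limited). The gripper opens to 85 mm and grips with 20 to 120 N. Pads are 22 mm wide; open, the fingers measure 114 mm over their backs; the gripper's body (76 mm by 85 mm) begins 54 mm behind the grasp point. The pads swing forward as they close: fully open they stand 13 mm farther back than shut.
Start: joints at [1.147, 0.469, -0.049, 1.532, 0.024, 1.141, -0.082], TCP at [0.26, -0.623, 0.233] pointing down, gripper open.
Joint ranges: [-2.59, 2.59], [-0.33, 1.99], [-1.39, 1.29], [0.1, 2.45], [-1.04, 4.18], [0.21, 1.99], [-2.66, 2.66]. Speed limits (rad/s): [2.57, 2.57, 3.14, 3.14, 3.14, 3.14, 3.14].

## Interface

Orientations are given as a 3x3 rotation matrix whose columns are the frame's x, y, z axes.
In Python, from rig import * gives the robot as it stands. Calls block until the motion is done:
- movep(position, orientation): joint-space move of the TCP to a pose.
- move_l(position, attitude=None, feed=0.15, until_force=None): straight line of the TCP; attitude=None keeps the orientation; feed is the mean speed in m/s. With until_force (N) it stops when the force on the tool has changed by that much, and returns True; else False.
- move_joints(angles): joint-space move.
- command_gripper(opening, newtons=None): finger opening in m; newtons is the grip in N (None keeps the last); returns when the fingers have stopped.
- sleep(seconds).
- inverse_kinematics(position, orientation): joint angles nearest the present ones, or None.
- sense(): the state.
- camera(name): name is "scene" or "top" or "wrist"; returns (picture, depth): 420x560x3 uint8, red, green, blue; 420x560 float32, m along the optical axis (not along the pixel's ray), 0 where there is no reading.
- camera_params(name): a dict with "K" (3x3 intrinsics, pixels), "position" and "rotation" of the camera in the world; the wrist camera has in their place "tool_from_camera" (4x4, takes a point from camera to tool coordinates, whose origin is the TCP and whose axes are the tool frame's). Camera axes: x right, y down, z forward; pixel columns grow to the right and rows downward; lengths in m; the calibration is good to about 2 mm. A picture is of the moment at which its call begins: read the wrist's pose just before it. camera_params takes no time and is no camera call.
A pose or a line that the arm cannot do raises Unreachable and nothing moves.
- finish_job(): hands the job in, once; it reports no verdict.
The state is a dict: "time_s": time; "joint_pos": joint angles; "qd": joint speeds; "joint_efforts": joint torques, N m; "position": TCP position; "tcp_rot": TCP orientation; "wrist_force": force on the tool from outside, world axes, zero at the start; "ft_torque": the same for the moment, N m; "finger_gap": finger opening in m.
Only numpy, scipy, OpenCV 4.12 (cv2) and the standard library are available. Lean on these libraries where they do the work, as an engineer would, in place of code of your own. Each camera call takes 0.05 s, during which the arm holds its last target.

## Task

The shift-knob feeder has bridged: two knobs are wedged side by side over its throat and nothing comes down. Swing the gate open until its blade lies in line with the side wall of the lane, push one of the wedged knobs back up the bed so that the knobs roll out (again whenever they wedge; do not lift any out of the hopper), set every knob that arrives on the pick-up rods in a seat of its own on the painting rack, and when the feeder is empty swing the gate fully shut. Leave the can, the jar and the tape roll beside the work where they are.

Things in the scene. Friction and masses are not known exactly. Their poses are not given: they have to be found in the camera images.
- feeder: Wooden knob feeder, fixed, 410 x 160 mm, 125 mm high; origin on the table under the gate, 48 mm below the bed. The bed slopes 9 degrees down to its own -x; y is left. From the top: hopper 140 mm wide, open above; funnel; throat; lane 65 mm wide (walls 34 mm high); swing gate; two steel rods with bent-up ends that stop a knob. Smooth knobs roll down whenever nothing holds them.
- throat (a point): Centre of the throat (65 mm wide mouth between hopper and lane), 27 mm off the bed, at the height of a knob's centre; axes as the feeder's. The two wedged knobs sit just uphill: centres 33 mm uphill of it, 27 mm to its left and right. A finger can enter the empty 60 mm of lane below it from above. Dead centre it only props both up; one pushed 30 to 50 mm up the bed, towards its own side, lets the other through.
- pickup (a point): Centre of a knob at rest on the rods against their ends: 160 mm downhill of the throat along the bed. The lane's walls end 11 mm uphill of this knob's rim, so it can be gripped from above across the rods (along the feeder's y). Others queue behind it 54 mm apart; the third in the queue reaches up to the throat, so clear the queue before pushing knobs back.
- gate (a joint): Angle of the gate about an axis square to the bed: 0 = shut (end stop), blade across the lane; 1.57 = feed position, blade pointing downhill in line with the lane's left wall, whose missing piece it makes good; end stop at 2.1. Seen from above it turns clockwise as the value grows. Friction (0.12 N m) keeps it where it is left.
- gate_pivot (a point): Point on the gate's axis, at the same distance off the bed as gate_handle (55 mm); 37 mm left of the lane's middle, 60 mm downhill of the throat.
- gate_handle (a point): Point on the gate's upright black handle, a round post 18 mm thick and 50 mm long, 17 mm below its top and 85 mm from the gate's axis. It moves in a plane parallel to the sloping bed: beside the pick-up rods when the gate is shut, out to the left of the lane in the feed position. The bar that carries it lies 22 mm below this point.
- rack: Wooden painting rack, a loose board 248 x 216 mm, 16 mm thick, its rim 8 mm higher, 0.7 kg; origin at the centre of its underside. Six round seats (holes 24 mm wide) in two rows 100 mm apart along its x; in a row they are 62 mm apart along its y, so a knob is best gripped along the rack's x.
- seat_1 (a point): Where the centre of a knob is when it rests in seat 1 of the rack (24 mm above the board's top, 40 mm above the table).
- seat_2 (a point): Where the centre of a knob is when it rests in seat 2 of the rack (24 mm above the board's top, 40 mm above the table).
- seat_3 (a point): Where the centre of a knob is when it rests in seat 3 of the rack (24 mm above the board's top, 40 mm above the table).
- seat_4 (a point): Where the centre of a knob is when it rests in seat 4 of the rack (24 mm above the board's top, 40 mm above the table).
- seat_5 (a point): Where the centre of a knob is when it rests in seat 5 of the rack (24 mm above the board's top, 40 mm above the table).
- seat_6 (a point): Where the centre of a knob is when it rests in seat 6 of the rack (24 mm above the board's top, 40 mm above the table).
- knob_1: Shift knob: a smooth black ball 54 mm across, 100 g, with a small brass insert. Origin at its centre. It rolls easily. None if absent in this run (four or all five are there).
- knob_2: Shift knob: a smooth black ball 54 mm across, 100 g, with a small brass insert. Origin at its centre. It rolls easily. None if absent in this run (four or all five are there).
- knob_3: Shift knob: a smooth black ball 54 mm across, 100 g, with a small brass insert. Origin at its centre. It rolls easily. None if absent in this run (four or all five are there).
- knob_4: Shift knob: a smooth black ball 54 mm across, 100 g, with a small brass insert. Origin at its centre. It rolls easily. None if absent in this run (four or all five are there).
- knob_5: Shift knob: a smooth black ball 54 mm across, 100 g, with a small brass insert. Origin at its centre. It rolls easily. None if absent in this run (four or all five are there).
- can_red: Bystander: enamel can 70 mm across, 73 mm high, yellow with red drips. Origin under its centre.
- jar_gold: Bystander: small white jar with a gold lid, 59 mm across, 50 mm high. Origin under its centre.
- tape_cream: Bystander: roll of cream masking tape lying flat, 84 mm across, 18 mm high. Origin under its centre.
Not all that is in view belongs to the job. What is shaped like the knob_5 but pink or purple is not meant. What is shaped like the knob_1 but green or turquoise is not meant.

How it is judged:
On the way, in this order (a step that is already met when the one before it is completed fails the run):
1. the gate stands in the feed position, in line with the lane's wall (within 9 degrees) (value of joint gate between 1.41 and 1.73 rad), for 0.3 s.
2. no knob is left in the hopper ((x of knob_1 in the frame of throat below 0.005 m or y of knob_1 in the frame of throat above 0.1 m or y of knob_1 in the frame of throat below -0.1 m) and (x of knob_2 in the frame of throat below 0.005 m or y of knob_2 in the frame of throat above 0.1 m or y of knob_2 in the frame of throat below -0.1 m) and (x of knob_3 in the frame of throat below 0.005 m or y of knob_3 in the frame of throat above 0.1 m or y of knob_3 in the frame of throat below -0.1 m) and (x of knob_4 in the frame of throat below 0.005 m or y of knob_4 in the frame of throat above 0.1 m or y of knob_4 in the frame of throat below -0.1 m) and (x of knob_5 in the frame of throat below 0.005 m or y of knob_5 in the frame of throat above 0.1 m or y of knob_5 in the frame of throat below -0.1 m)), for 0.2 s.
At the end, for the whole second after the job is handed in: Every knob of this run rests in a seat of the rack (centre within 10 mm of the seat's point), released and still, and the gate is shut (below 0.1 rad) ((distance between knob_1 and seat_1 below 0.01 m or distance between knob_1 and seat_2 below 0.01 m or distance between knob_1 and seat_3 below 0.01 m or distance between knob_1 and seat_4 below 0.01 m or distance between knob_1 and seat_5 below 0.01 m or distance between knob_1 and seat_6 below 0.01 m) and (distance between knob_2 and seat_1 below 0.01 m or distance between knob_2 and seat_2 below 0.01 m or distance between knob_2 and seat_3 below 0.01 m or distance between knob_2 and seat_4 below 0.01 m or distance between knob_2 and seat_5 below 0.01 m or distance between knob_2 and seat_6 below 0.01 m) and (distance between knob_3 and seat_1 below 0.01 m or distance between knob_3 and seat_2 below 0.01 m or distance between knob_3 and seat_3 below 0.01 m or distance between knob_3 and seat_4 below 0.01 m or distance between knob_3 and seat_5 below 0.01 m or distance between knob_3 and seat_6 below 0.01 m) and (distance between knob_4 and seat_1 below 0.01 m or distance between knob_4 and seat_2 below 0.01 m or distance between knob_4 and seat_3 below 0.01 m or distance between knob_4 and seat_4 below 0.01 m or distance between knob_4 and seat_5 below 0.01 m or distance between knob_4 and seat_6 below 0.01 m) and (distance between knob_5 and seat_1 below 0.01 m or distance between knob_5 and seat_2 below 0.01 m or distance between knob_5 and seat_3 below 0.01 m or distance between knob_5 and seat_4 below 0.01 m or distance between knob_5 and seat_5 below 0.01 m or distance between knob_5 and seat_6 below 0.01 m) and linear speed of each of knob_1, knob_2, knob_3, knob_4, knob_5 below 0.02 m/s and value of joint gate below 0.1 rad); the robot touches nothing.
It fails at once if a knob is lifted out of the hopper ((x of knob_1 in the frame of throat between 0.01 and 0.2 m and y of knob_1 in the frame of throat between -0.085 and 0.085 m and z of knob_1 in the frame of throat between 0.07 and 0.13 m) or (x of knob_2 in the frame of throat between 0.01 and 0.2 m and y of knob_2 in the frame of throat between -0.085 and 0.085 m and z of knob_2 in the frame of throat between 0.07 and 0.13 m) or (x of knob_3 in the frame of throat between 0.01 and 0.2 m and y of knob_3 in the frame of throat between -0.085 and 0.085 m and z of knob_3 in the frame of throat between 0.07 and 0.13 m) or (x of knob_4 in the frame of throat between 0.01 and 0.2 m and y of knob_4 in the frame of throat between -0.085 and 0.085 m and z of knob_4 in the frame of throat between 0.07 and 0.13 m) or (x of knob_5 in the frame of throat between 0.01 and 0.2 m and y of knob_5 in the frame of throat between -0.085 and 0.085 m and z of knob_5 in the frame of throat between 0.07 and 0.13 m)).
It fails at once if a bystander is pushed away (more than 40 mm) (distance of any of can_red, jar_gold, tape_cream from where it was at the start of the episode above 0.04 m).
Of knob_4, knob_5 only 1 to 2 are there at a start; the rules pass over those that are not, and their reading is None.
At some moment in a run one of rack may be knocked a few centimetres aside while the robot is not near it.
Once in a run the grip may slacken for a moment while it holds something.
It also fails if it takes over 210 s, if anything falls off the work surface, if the arm or the gripper's body presses on something with over 40 N, if the wrist force passes 120 N, or if a joint passes its speed limit or range.

## Working session

There is one attempt and no reset: what is moved stays moved. The work goes in short steps, each a Python script; the robot and the scene stay as the last script left them, time stands still between calls to the robot, and variables do not carry over. Pictures are saved under pics/ and viewed, and the job is handed in when it is done.

```bash
ls; mkdir -p pics
python3 - <<'E'
from rig import *
import cv2, numpy as np
for n in ["scene","top","wrist"]:
    p,d=camera(n); cv2.imwrite(f"pics/a_{n}.png",p[:,:,::-1]); np.save(f"pics/a_{n}.npy",d)
    print(n,{k:np.round(v,4).tolist() for k,v in camera_params(n).items()})
s=sense();print(s)
E
```

```text
pics
scene {'K': [[431.1881, 0.0, 279.9299], [0.0, 431.1881, 217.0085], [0.0, 0.0, 1.0]], 'position': [-0.1842, -1.0179, 0.935], 'rotation': [[0.7779, -0.346, 0.5245], [-0.6283, -0.4156, 0.6577], [-0.0095, -0.8412, -0.5407]]}
top {'K': [[522.8973, 0.0, 281.2034], [0.0, 522.8973, 207.6241], [0.0, 0.0, 1.0]], 'position': [0.3253, -0.0016, 1.5226], 'rotation': [[0.0141, -0.9779, 0.2087], [-0.9999, -0.0132, 0.0053], [-0.0025, -0.2088, -0.978]]}
wrist {'K': [[370.4994, 0.0, 283.1778], [0.0, 370.4994, 203.6556], [0.0, 0.0, 1.0]], 'tool_from_camera': [[0.001, -0.2913, 0.9566, -0.1406], [0.0, -0.9566, -0.2913, 0.0751], [1.0, 0.0003, -0.0009, -0.0007], [0.0, 0.0, 0.0, 1.0]]}
{'time_s': 0.15, 'joint_pos': array([ 1.14711739,  0.46930557, -0.04861253,  1.53341392,  0.02410106,
        1.14101196, -0.08232469]), 'qd': array([-0.00032553, -0.00385587, -0.00095638, -0.003113  ,  0.00312521,
        0.00072601,  0.00114898]), 'joint_efforts': array([ 7.93634390e-04, -5.10764980e+01, -4.66157240e-02, -2.37977475e+01,
        1.07223864e-02,  5.39383022e-03,  2.06039073e-05]), 'position': array([ 0.25946263, -0.62265826,  0.23257162]), 'tcp_rot': array([[-6.36086787e-04,  9.23075088e-01,  3.84619262e-01],
       [ 1.41713139e-03,  3.84619786e-01, -9.23074001e-01],
       [-9.99998794e-01, -4.20991459e-05, -1.55277025e-03]]), 'wrist_force': array([-0.94609965,  0.56186951, -0.10913819]), 'ft_torque': array([ 0.00707251,  0.00697452, -0.00079904]), 'finger_gap': 0.08530328247587914}
```

View pics/a_scene.png

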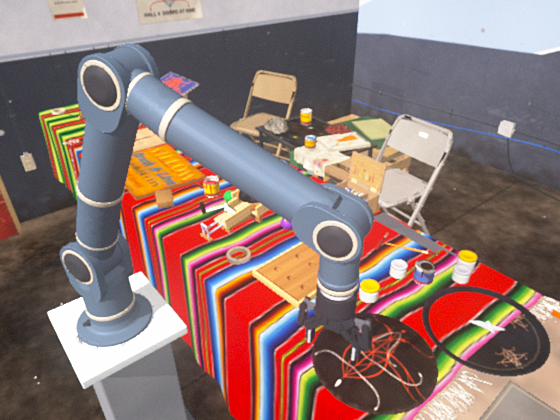

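View pics/a_top.png

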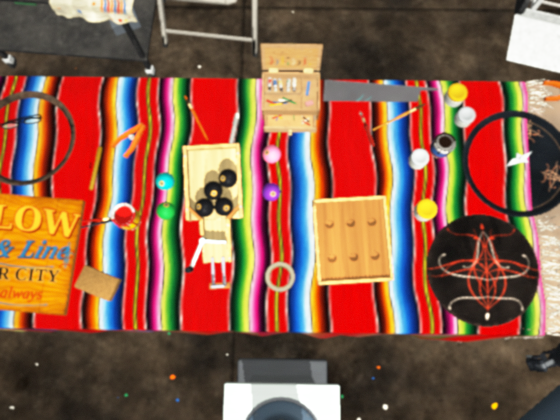

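View pics/a_wrist.png

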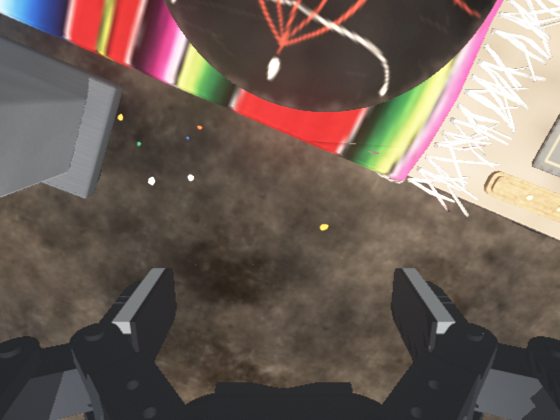

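The top view shows the feeder at columns 183–245, rows 143–290 (downhill is toward the robot), 5 black balls around (215,190), the rack at (352,240), and the tape roll at (280,277). I'll zoom in on it.

Run:
```python
import cv2
p=cv2.imread("pics/a_top.png")
cv2.imwrite("pics/b1.png",cv2.resize(p[135:300,150:310],None,fx=3.6,fy=3.6,interpolation=cv2.INTER_CUBIC))
cv2.imwrite("pics/b2.png",cv2.resize(p[180:300,300:400],None,fx=4.5,fy=4.5,interpolation=cv2.INTER_CUBIC))
s=cv2.imread("pics/a_scene.png")
cv2.imwrite("pics/b3.png",cv2.resize(s[170:310,190:330],None,fx=4,fy=4,interpolation=cv2.INTER_CUBIC))
```

```text
(no output)
```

View pics/b1.png

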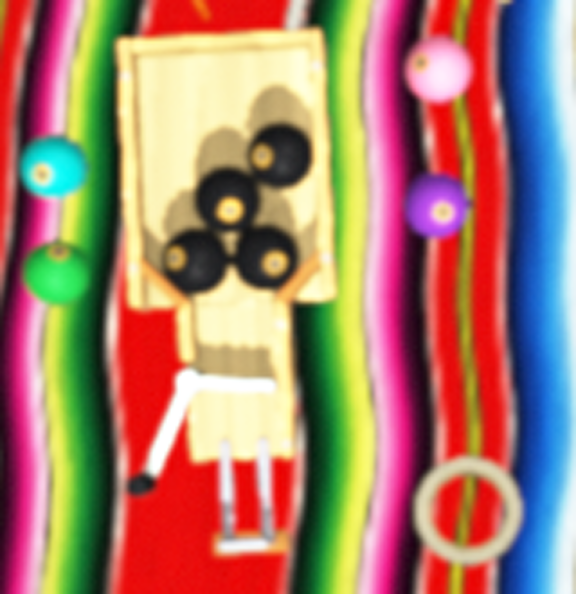

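View pics/b2.png

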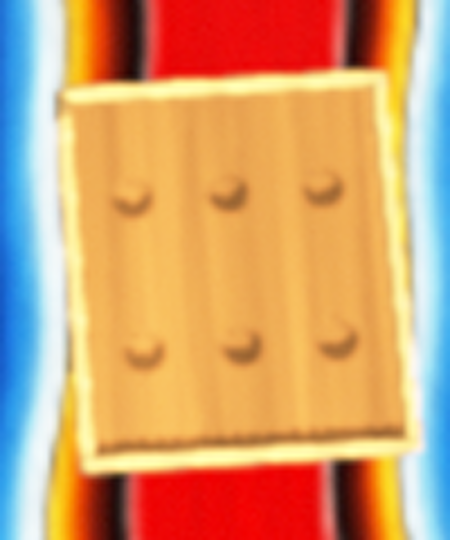

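View pics/b3.png

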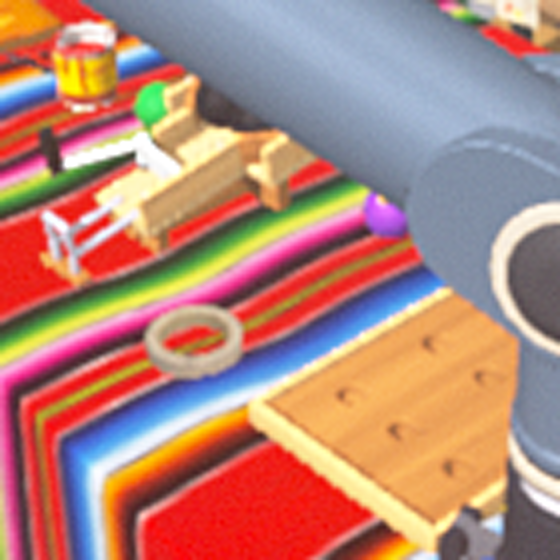

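```bash
cat > h.py <<'E'
from rig import *
import cv2, numpy as np
def pose(name):
    c=camera_params(name);K=c["K"]
    if name=="wrist":
        s=sense();T=np.array(c["tool_from_camera"]);R=np.array(s["tcp_rot"])
        return np.array(K),R@T[:3,3]+np.array(s["position"]),R@T[:3,:3]
    return np.array(K),np.array(c["position"]),np.array(c["rotation"])
def ray(cam,u,v,z):
    K,p,R=cam; d=R@np.linalg.solve(K,[u,v,1.]); return p+d*(z-p[2])/d[2]
def proj(cam,X):
    K,p,R=cam; q=K@(R.T@(np.array(X)-p)); return q[:2]/q[2]
def snap(name,f,rgb=True):
    c=pose(name);p,d=camera(name);im=np.ascontiguousarray(p[:,:,::-1]);cv2.imwrite(f"pics/{f}.png",im);np.savez(f"pics/{f}.npz",K=c[0],p=c[1],R=c[2],d=d);return c,im,d
def load(f):
    z=np.load(f"pics/{f}.npz");return (z["K"],z["p"],z["R"]),cv2.imread(f"pics/{f}.png"),z["d"]
def down(a):  # tool x down, z axis (jaw) at world angle a
    x=np.array([0,0,-1.]);z=np.array([np.cos(a),np.sin(a),0]);return np.c_[x,np.cross(z,x),z]
E
python3 - <<'E'
from h import *
t=pose("top")
f=lambda a,b:(a/3.6+150,b/3.6+135)
for n,(a,b),z in [("kL",(195,260),.089),("kR",(266,257),.089),("k3",(229,199),.095),("k4",(280,155),.1),("piv",(190,380),.1),("hnd",(142,485),.1),("rodL",(225,540),.05),("rodR",(268,538),.05),("tape",(468,508),.018),("green",(57,273),.027),("purple",(437,206),.027)]:
    print(n,np.round(ray(t,*f(a,b),z),4))
g=lambda a,b:(a/4.5+300,b/4.5+180)
for a,b in [(132,198),(228,192),(324,187),(144,350),(241,346),(338,340)]: print("seat",np.round(ray(t,*g(a,b),.016),4))
for a in np.arange(-3.14,3.14,.4):
  q=[inverse_kinematics([x,.2,.35],down(a)) is not None for x in(.45,.5,.6,.7)]
  print(round(a,2),q)
E
```

```text
kL [0.6295 0.2223 0.089 ]
kR [0.6326 0.1671 0.089 ]
k3 [0.6773 0.197  0.095 ]
k4 [0.712  0.1578 0.1   ]
piv [0.5335 0.2202 0.1   ]
hnd [0.4532 0.2528 0.1   ]
rodL [0.416  0.1952 0.05  ]
rodR [0.418  0.1619 0.05  ]
tape [0.4459 0.0072 0.018 ]
green [0.6303 0.3436 0.027 ]
purple [0.6904 0.0361 0.027 ]
seat [ 0.5997 -0.1349  0.016 ]
seat [ 0.6045 -0.1973  0.016 ]
seat [ 0.6087 -0.2598  0.016 ]
seat [ 0.5008 -0.1421  0.016 ]
seat [ 0.5042 -0.2043  0.016 ]
seat [ 0.5089 -0.2666  0.016 ]
-3.14 [True, True, True, True]
-2.74 [False, False, True, True]
-2.34 [False, True, True, True]
-1.94 [True, True, True, True]
-1.54 [True, True, True, True]
-1.14 [True, True, True, True]
-0.74 [True, True, True, True]
-0.34 [True, True, True, True]
0.06 [True, True, True, True]
0.46 [True, True, True, True]
0.86 [True, True, True, True]
1.26 [True, True, True, True]
1.66 [True, True, True, True]
2.06 [True, True, True, True]
2.46 [True, True, True, True]
2.86 [True, True, True, True]
```

Run:
```python
from h import *
for a in (np.pi/2+.05,-np.pi/2+.05):
  for P in ([.43,.19,.3],[.44,.184,.07],[.55,-.2,.05]):
    print(round(a,2),P,inverse_kinematics(P,down(a)))
movep([.43,.19,.30],down(np.pi/2+.05))
print(sense()["time_s"])
snap("wrist","c1")
```

```text
1.62 [0.43, 0.19, 0.3] [ 0.59575264  0.27601311 -1.28756242  1.86194826  0.28299876  1.21413783
  0.83832372]
1.62 [0.44, 0.184, 0.07] [ 0.40827995  0.71205283 -1.1981157   2.09879983  0.8504822   0.94356749
  0.34554884]
1.62 [0.55, -0.2, 0.05] [ 0.75079126  0.63499586 -0.64622579  1.87838864  0.51996372  0.80225232
  1.44712527]
-1.52 [0.43, 0.19, 0.3] [ 0.46758902  0.20211323 -1.09490776  1.86562853  0.19349086  1.18892146
 -2.2125812 ]
-1.52 [0.44, 0.184, 0.07] [ 0.03950653  0.45527727 -0.64537956  2.11544558  0.42385159  0.69852892
 -2.40857564]
-1.52 [0.55, -0.2, 0.05] [ 0.39751551  0.54742726 -0.16017588  1.8996549   0.12856025  0.70430548
 -1.35856348]
3.075
```

View pics/c1.png

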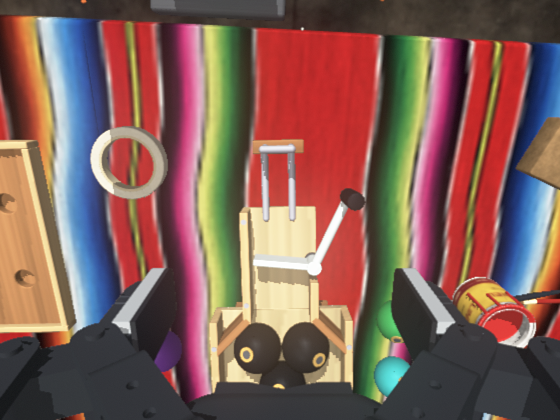

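The wrist view shows the wedged knobs at (257,347) and (305,346), the gate pivot at (314,265), the handle top at (352,199), the rod ends at about (278,148) and the tape at (128,162). I'll zoom in to measure.

Run:
```python
from h import *
c,im,d=load("c1")
cv2.imwrite("pics/c1z.png",cv2.resize(im[130:390,200:380],None,fx=3,fy=3,interpolation=cv2.INTER_CUBIC)[:600*2])
cv2.imwrite("pics/c1z1.png",cv2.resize(im[130:280,230:370],None,fx=4,fy=4,interpolation=cv2.INTER_CUBIC))
def pt(u,v):
    z=d[v,u];K,p,R=c;return np.round(p+R@(np.linalg.solve(K,[u,v,1.])*z),4)
for n,u,v in [("bed",280,225),("bed",280,245),("bed",270,290),("piv",314,263),("hndtop",353,198),("hb",335,230),("rodend",278,149),("wallR",246,250),("wallR",246,220),("wallR",250,295),("hopR",214,350),("hopL",346,350)]:
    print(n,pt(u,v))
```

```text
bed [0.5034 0.1904 0.0425]
bed [0.5264 0.1915 0.0464]
bed [0.5803 0.1823 0.0548]
piv [0.5312 0.2284 0.0798]
hndtop [0.4495 0.2569 0.1069]
hb [0.4943 0.2483 0.0748]
rodend [0.4134 0.1844 0.0644]
wallR [0.52   0.1553 0.0787]
wallR [0.4881 0.1542 0.0734]
wallR [0.5699 0.1612 0.085 ]
hopR [0.6334 0.1239 0.0966]
hopL [0.6268 0.2694 0.0962]
```

View pics/c1z1.png

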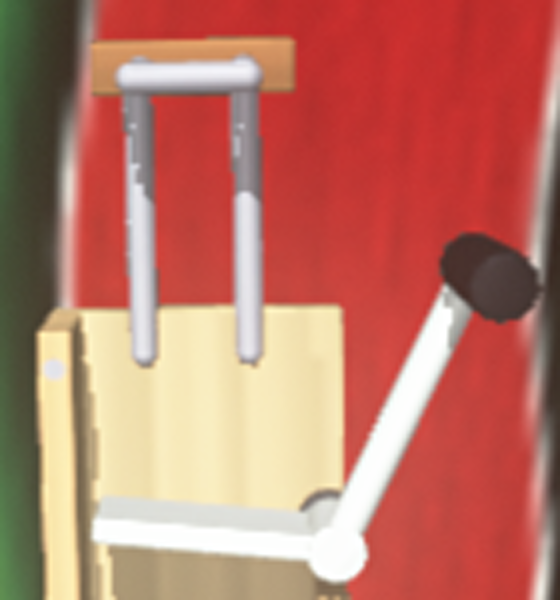

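Run:
```python
from h import *
from scipy.optimize import least_squares
c,im,d=load("c1")
g=cv2.cvtColor(im,cv2.COLOR_BGR2GRAY)
m=((im.max(2)<60)).astype(np.uint8);m[:300]=0
k=[]
for u0,v0 in((257,347),(305,346)):
    # circle through radial edge points (dark->bright), upper half
    P=[]
    for a in np.deg2rad(np.arange(170,375,5)) :
        r=np.arange(15,32,.25);q=np.array([g[int(round(v0+R*np.sin(a))),int(round(u0+R*np.cos(a)))] for R in r])
        i=np.argmax(q>75)
        if q[i]>75:P.append((u0+r[i]*np.cos(a),v0+r[i]*np.sin(a)))
    P=np.array(P)
    f=least_squares(lambda x:np.hypot(*(P-x[:2]).T)-x[2],[u0,v0,24],loss="soft_l1",f_scale=.7)
    k.append(ray(c,f.x[0],f.x[1],.0892));print(f.x,k[-1])
s9,c9=np.sin(np.deg2rad(9)),np.cos(np.deg2rad(9));U=np.array([c9,0,s9]);N=np.array([-s9,0,c9]);O=np.array([0,0,.048])
th=O+.06*U+.027*N
loc=np.array([th+.033*U+[0,.027,0],th+.033*U-[0,.027,0],O+[0,.037,0]+.032*N,])
# rod mid: y only
meas=np.array([k[0] if k[0][1]>k[1][1] else k[1],k[1] if k[0][1]>k[1][1] else k[0],ray(c,230+336/4,130+553/4,.080)])
rm=ray(c,230+190/4,130+72/4,.0644); rm2=ray(c,230+196/4,130+340/4,.043)
print(meas,rm,rm2)
def res(x):
    R=np.array([[np.cos(x[2]),-np.sin(x[2])],[np.sin(x[2]),np.cos(x[2])]])
    e=(loc[:,:2]@R.T+x[:2]-meas[:,:2]).ravel()
    e2=[(R.T@(q[:2]-x[:2]))[1] for q in(rm,rm2)]
    return np.r_[e,e2]
f=least_squares(res,[.537,.191,.05]);print(f.x,res(f.x)*1000)
h=ray(c,353,198,.107);R=f.x
print("handle top",h)
```

```text
[257.89662566 345.35440716  21.9263273 ] [0.63084864 0.17175108 0.0892    ]
[304.96821948 346.40130767  23.27533922] [0.62973038 0.22457903 0.0892    ]
[[0.62973038 0.22457903 0.0892    ]
 [0.63084864 0.17175108 0.0892    ]
 [0.53721496 0.22877353 0.08      ]] [0.41241854 0.18385213 0.0644    ] [0.49124006 0.18870979 0.043     ]
[0.54341467 0.192316   0.0631944 ] [-0.56445762  0.21720013  1.727507   -0.84706306 -1.13284113  0.15248588
 -0.17426671 -0.30406516]
handle top [0.44949135 0.25684732 0.107     ]
```

```bash
cat >> h.py <<'E'
FX,FY,PSI=.5425,.1923,.0625
s9,c9=np.sin(np.deg2rad(9)),np.cos(np.deg2rad(9));U=np.array([c9,0,s9]);N=np.array([-s9,0,c9])
RF=np.array([[np.cos(PSI),-np.sin(PSI),0],[np.sin(PSI),np.cos(PSI),0],[0,0,1]])
def F(u,v,n): # along bed from gate (uphill +), left, off bed
    return np.array([FX,FY,0])+RF@(np.array([0,0,.048])+u*U+np.array([0,v,0])+n*N)
def T(u,v,n): return F(.06+u,v,n)   # relative to throat
def handle(g,n=.055,phi0=np.deg2rad(157)):
    p=phi0-g;return F(.085*np.cos(p),.037+.085*np.sin(p),n)
def ha(g): return PSI+np.deg2rad(157)-g-np.pi/2
E
python3 - <<'E'
from h import *
dz=np.array([0,0,.006+.004])
G=np.linspace(0,1.57,8)
print(handle(0),handle(1.57),[inverse_kinematics(handle(g)+dz,down(ha(g))) is not None for g in G])
command_gripper(.032)
movep(handle(0)+dz+[0,0,.07],down(ha(0)))
snap("wrist","d0")
print(sense()["time_s"],sense()["wrist_force"])
E
```

```text
[0.45239878 0.25701083 0.09008297] [0.55939103 0.3088519  0.10750863] [True, True, True, True, True, True, True, True]
4.3917 [-0.09436723  0.68615653  1.15162911]
```

View pics/d0.png

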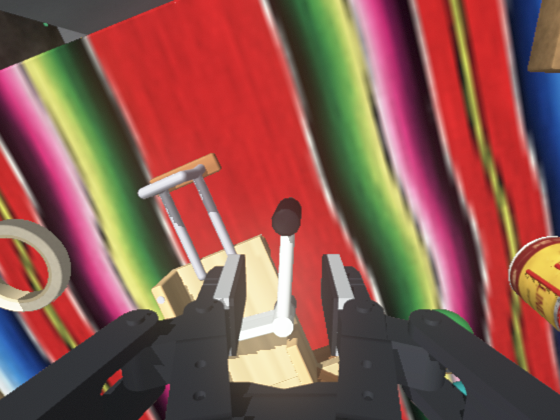

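The handle at column 287 is centred between the fingers, which sit at about columns 235–335. I'll lower and swing.

Run:
```python
from h import *
dz=np.array([0,0,.010])
print(move_l(handle(0)+dz,feed=.12,until_force=15))
command_gripper(.022)
print(sense()["finger_gap"],sense()["wrist_force"])
for g in np.linspace(0,1.57,8)[1:]:
    move_l(handle(g)+dz,down(ha(g)),feed=.12); s=sense(); print(round(g,2),np.round(s["wrist_force"],1))
sleep(.5)
command_gripper(.04)
move_l(handle(1.57)+dz+[0,0,.08],feed=.2)
movep([.43,.19,.30],down(np.pi/2+.05))
snap("wrist","d1")
print(sense()["time_s"])
```

```text
False
0.02203518200792395 [-0.3859422  -0.5309974   0.54460013]
0.22 [-0.7  0.4 -1. ]
0.45 [ 0.6  0.9 -0.1]
0.67 [-0.3 -0.2 -0.3]
0.9 [ 0.4  0.2 -0.1]
1.12 [-0.1  0.2  0.3]
1.35 [-0.2  0.4 -0.2]
1.57 [-0.2  0.1 -0.9]
11.225
```

View pics/d1.png

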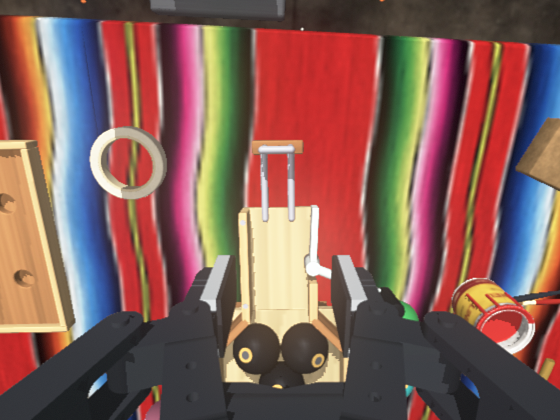

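The gate blade now runs from (313,267) to (314,207), next to the left end of the bed. I'll check the angle numerically.

Run:
```python
from h import *
c,im,d=load("d1")
z=cv2.resize(im[195:285,230:340],None,fx=6,fy=6,interpolation=cv2.INTER_CUBIC);cv2.imwrite("pics/d1z.png",z)
print(d[240:250:5,305:320])
```

```text
[[0.42700586 0.42777354 0.4282454  0.42689344 0.42559853 0.40842012
  0.39618978 0.39566284 0.3955081  0.3943839  0.39462945 0.3961498
  0.39410707 0.46933004 0.47039664]
 [0.42737037 0.42754522 0.42615387 0.42739052 0.42573082 0.40772292
  0.3955692  0.39579844 0.39526558 0.39566854 0.39535186 0.39571103
  0.3971823  0.4720595  0.47337145]]
```

View pics/d1z.png

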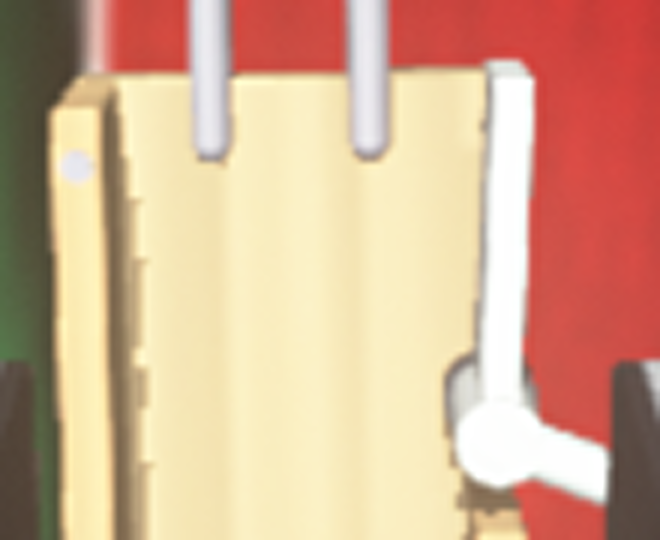

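Run:
```python
from h import *
c,im,d=load("d1")
def f(a,b,z): return ray(c,230+a/6,195+b/6,z)
h=f(499,440,.082);e=f(515,95,.073)
v=h-e;print(h,e,np.arctan2(v[1],v[0]),"gate off (rad):",np.arctan2(v[1],v[0])-PSI)
w=f(82,520,.086)-f(76,120,.073);print("wallR",np.arctan2(w[1],w[0]))
```

```text
[0.53564324 0.22855365 0.082     ] [0.4740048  0.22753377 0.073     ] 0.016544673495817355 gate off (rad): -0.045955326504182645
wallR 0.05193339038517363
```

The gate is about 0.04 rad off 1.57, which is within tolerance. Next I'll push the left knob.

Run:
```python
from h import *
up=np.array([0,0,.025])
R=down(PSI)
for a in (PSI,PSI-np.pi):
    print([inverse_kinematics(T(*q)+up,down(a)) is not None for q in((-.032,.014,.1),(-.032,.014,.012),(.042,.03,.012))])
command_gripper(0.0)
movep(T(-.032,.014,.10)+up,R)
print(move_l(T(-.032,.014,.012)+up,feed=.12,until_force=12))
print(move_l(T(.005,.017,.013)+up,feed=.08,until_force=20))
print(move_l(T(.045,.032,.013)+up,feed=.06,until_force=25),sense()["wrist_force"])
snap("top","e1")
sleep(.5)
print(sense()["time_s"])
c,im,d=snap("top","e2")
for n in("e1","e2"):
    im=load(n)[1];cv2.imwrite(f"pics/{n}z.png",cv2.resize(im[135:300,150:310],None,fx=3.5,fy=3.5))
```

```text
[True, True, True]
[True, True, True]
False
False
True [-1.45658134 -0.44673849  4.48188212]
15.65
```

View pics/e2z.png

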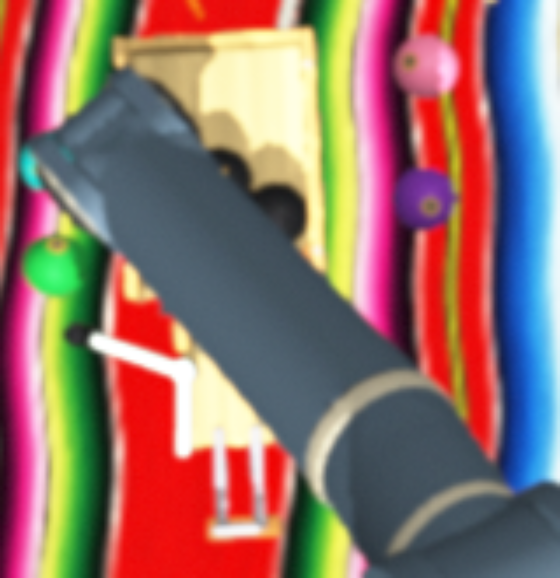

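The arm hides the throat from the top camera. The rods are empty so far, so I'll look through the wrist camera.

Run:
```python
from h import *
s=sense();p=s["position"]-[0,0,.025]
q=RF.T@(p-T(0,0,0));print("tip in throat frame",q@U,q[1],q@N,s["wrist_force"],s["ft_torque"])
snap("wrist","e3");snap("scene","e4")
```

```text
tip in throat frame 0.025296222040767827 0.020841501170232438 0.01289779892782421 [-0.52571603  1.25358608  4.87650967] [ 0.12290245  0.11370476 -0.03038557]
```

View pics/e3.png

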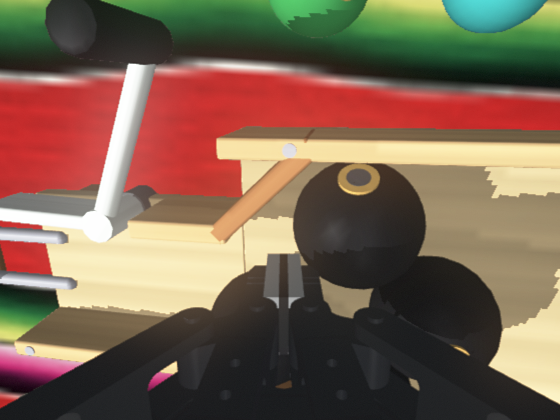

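View pics/e4.png

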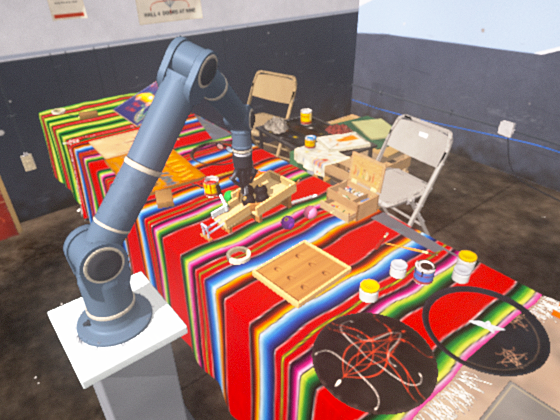

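The left knob sits at (360,225) against the left wall, the finger is at (285,280), and the right knob is hidden under the gripper. I'll push farther uphill.

Run:
```python
from h import *
up=np.array([0,0,.025])
print(move_l(T(.055,.026,.013)+up,feed=.04,until_force=30))
s=sense();q=RF.T@(s["position"]-up-T(0,0,0));print("tip",q@U,q[1],q@N,s["wrist_force"],s["time_s"])
sleep(.4)
snap("wrist","f1");snap("scene","f2")
```

```text
False
tip 0.05223011413701634 0.0131539266352636 0.011586984779121628 [ -8.40391362 -18.59738588  11.06241481] 16.7083
```

View pics/f1.png

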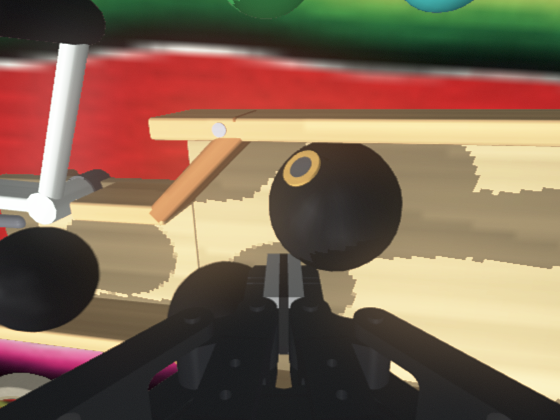

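A knob has gone through and is rolling at (45,280). Another follows at (225,300), downhill of the finger. I'll wait and look again.

Run:
```python
from h import *
sleep(.5)
s=sense();print(s["wrist_force"],s["position"])
snap("wrist","f3");snap("scene","f4")
z=load("f4")[1];cv2.imwrite("pics/f4z.png",cv2.resize(z[140:260,190:310],None,fx=4,fy=4))
```

```text
[ -7.98899243 -17.88133633  11.11822313] [0.6504964  0.21225138 0.10197078]
```

View pics/f3.png

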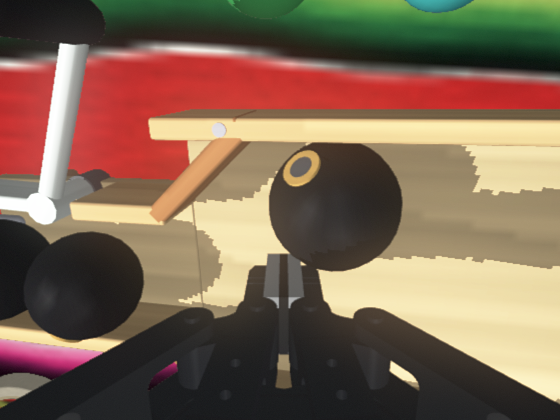

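View pics/f4z.png

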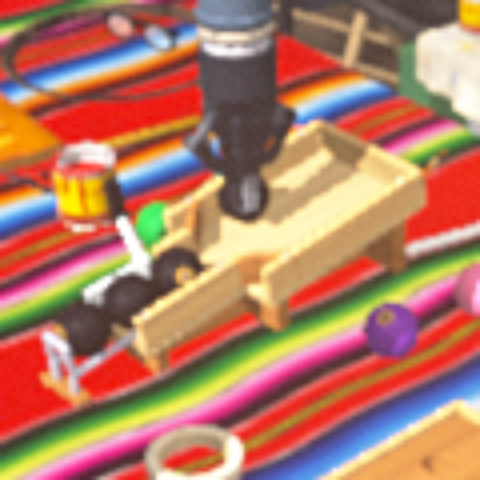

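Three knobs queue in the lane, and the finger is holding the fourth against the hopper wall. I'll release it sideways and lift.

Run:
```python
from h import *
up=np.array([0,0,.025])
move_l(T(.052,-.02,.014)+up,feed=.08)
move_l(T(.052,-.02,.12)+up,feed=.2)
command_gripper(.085,40)
movep(F(-.1,0,.027)+[0,0,.16],down(np.pi/2+PSI))
c,im,d=snap("wrist","g1");snap("top","g2")
cv2.imwrite("pics/g2z.png",cv2.resize(load("g2")[1][135:300,150:310],None,fx=3.5,fy=3.5))
print(proj(c,F(-.1,0,.027)),sense()["time_s"])
```

```text
[281.79262909 182.18012193] 21.3333
```

View pics/g1.png

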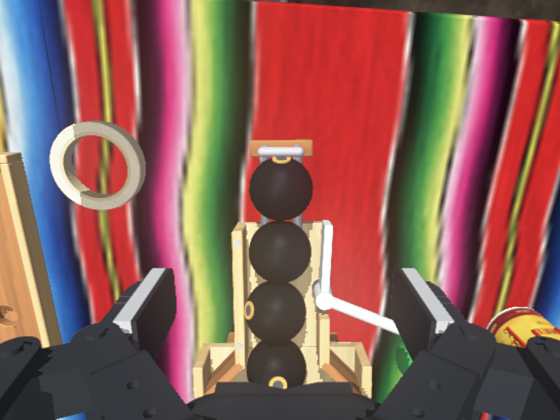

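View pics/g2z.png

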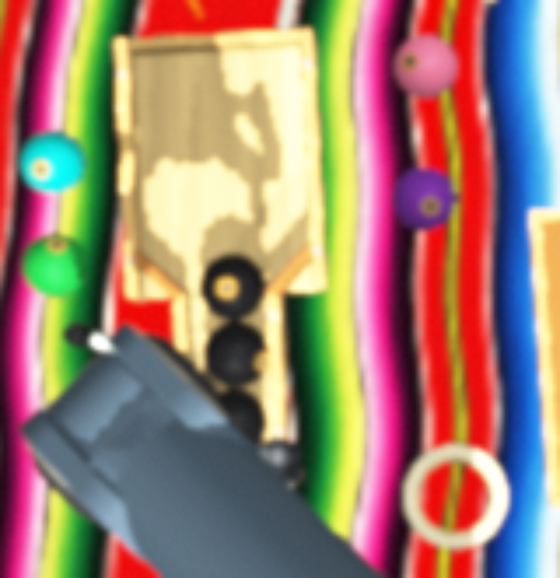

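All four knobs are queued at (281,188), (279,252), (276,315) and (275,368), and the hopper is empty. I'll pick the first one and look at the rack.

```bash
cat >> h.py <<'E'
def pick():
    P=F(-.0965,0,.027);A=down(np.pi/2+PSI)
    if np.linalg.norm(sense()["position"]-(P+[0,0,.10]))>.01: movep(P+[0,0,.10],A)
    hit=move_l(P+[0,0,.006],A,feed=.12,until_force=15)
    command_gripper(.045,40)
    g=sense()["finger_gap"]
    move_l(P+[0,0,.11],feed=.15)
    print("pick hit",hit,"gap",g,sense()["finger_gap"],"t",sense()["time_s"])
VIEW=np.array([.554,-.30,.27])
E
python3 - <<'E'
from h import *
pick()
movep(VIEW,down(.07))
snap("wrist","i1");snap("top","i2");s=sense();print(s["finger_gap"],s["time_s"],s["wrist_force"])
E
```

```text
pick hit False gap 0.04775943110061534 0.047461818439340456 t 23.9167
0.04766375774568073 25.8583 [-0.84140704  0.63244475 -0.63352363]
```

View pics/i1.png

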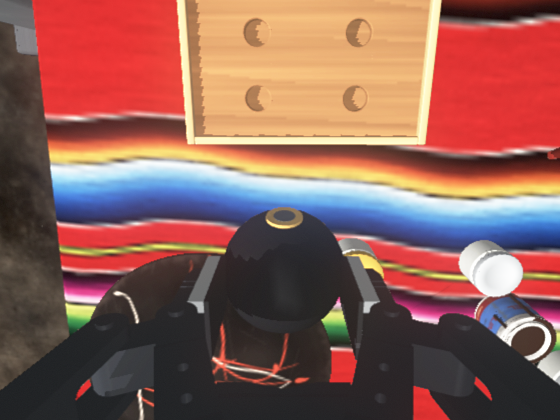

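View pics/i2.png

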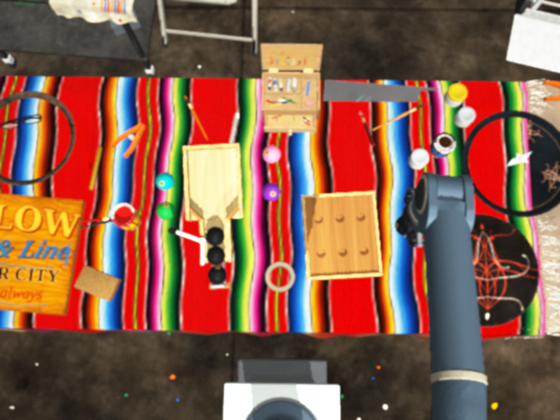

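The rack has been knocked: in the top view it moved from columns 313–392 to 303–382. The knob is held firmly. I'll shift the view so all six seats are visible.

```bash
sed -i 's/^VIEW=.*/VIEW=np.array([.554,-.235,.27])/' h.py
python3 - <<'E'
from h import *
move_l(VIEW,feed=.2)
c,im,d=snap("wrist","j1")
z=cv2.resize(im[0:200,150:470],None,fx=2.4,fy=2.4,interpolation=cv2.INTER_CUBIC);cv2.imwrite("pics/j1z.png",z)
g=cv2.GaussianBlur(im[:,:,2],(3,3),0)[:205]
h=cv2.HoughCircles(g,cv2.HOUGH_GRADIENT,1,40,param1=60,param2=12,minRadius=9,maxRadius=16)
for x in h[0]: print(x,np.round(ray(c,x[0],x[1],.016),4))
print(sense()["time_s"])
E
```

```text
[350.5  99.5  12.5] [ 0.6189 -0.162   0.016 ]
[254.5 159.5  11.8] [ 0.5237 -0.2312  0.016 ]
[253.5  33.5  15.2] [ 0.5165 -0.1072  0.016 ]
[355.5  33.5  14.3] [ 0.6159 -0.0999  0.016 ]
[346.5 160.5  11.1] [ 0.6225 -0.2251  0.016 ]
[252.5  99.5  12.1] [ 0.5185 -0.1693  0.016 ]
26.3833
```

View pics/j1z.png

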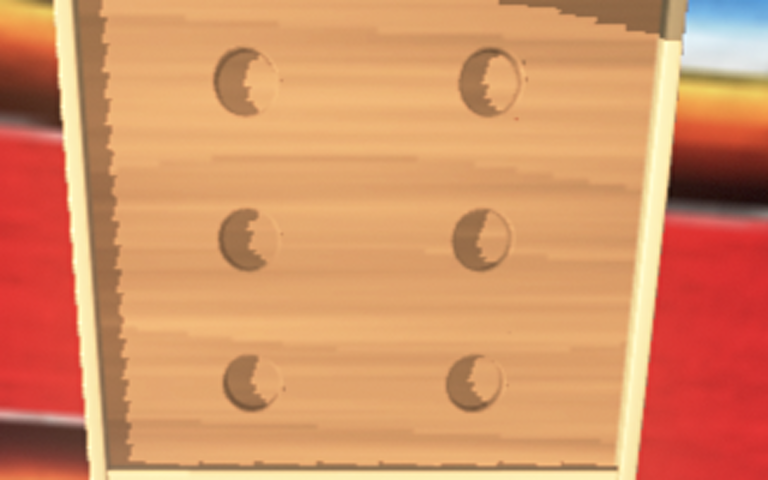

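All six seats are visible, at columns ~253 and ~351 and rows ~33, 99 and 160. Next I'll fit the rack pose and place the knob.

```bash
cat >> h.py <<'E'
from scipy.optimize import least_squares
SE=np.array([[x,y] for y in(-.062,0,.062) for x in(-.05,.05)])
def rackfit(M,x0):
    f0=None
    def S(x): 
        c,s=np.cos(x[2]),np.sin(x[2]);return SE@np.array([[c,s],[-s,c]])+x[:2]
    x=np.array(x0,float)
    for _ in range(3):
        D=np.linalg.norm(S(x)[:,None]-M[None],axis=2);j=D.argmin(1);ok=D.min(1)<.03
        x=least_squares(lambda x:(S(x)[ok]-M[j[ok]]).ravel(),x,loss="soft_l1",f_scale=.002).x
    D=np.linalg.norm(S(x)[:,None]-M[None],axis=2).min(1)
    return x,S(x),D
def holes(c,im):
    g=cv2.GaussianBlur(im[:,:,2],(3,3),0)[:205]
    h=cv2.HoughCircles(g,cv2.HOUGH_GRADIENT,1,40,param1=60,param2=12,minRadius=9,maxRadius=16)
    return np.array([ray(c,x[0],x[1],.016)[:2] for x in h[0]])
def place(xy,yaw):
    A=down(yaw);P=np.array([xy[0],xy[1],.047])
    movep(P+[0,0,.07],A)
    print("held gap",sense()["finger_gap"])
    hit=move_l(P,A,feed=.08,until_force=6)
    z=sense()["position"][2]
    command_gripper(.070)
    move_l(P+[0,0,.10],feed=.2)
    print("place hit",hit,"z",z,"t",sense()["time_s"])
E
python3 - <<'E'
from h import *
c,im,d=load("j1")
M=holes(c,im);x,S,D=rackfit(M,[.568,-.165,.07]);print(x,np.round(D*1000,1));np.savez("rack.npz",x=x,S=S)
t,im2,_=load("i2");print(np.round([proj(t,[*s,.016]) for s in S],1).tolist())
place(S[0],x[2])
command_gripper(.085)
P=F(-.0965,0,.027);movep(P+[0,0,.13],down(np.pi/2+PSI))
snap("wrist","k1");snap("top","k2");print(sense()["time_s"])
E
```

```text
[ 0.56934143 -0.16579548  0.06203498] [0.6 0.8 1.  0.8 0.9 1. ]
[[362.6, 250.4], [359.9, 216.6], [341.2, 251.5], [338.8, 217.6], [319.8, 252.5], [317.7, 218.6]]
held gap 0.04790360135595174
place hit True z 0.04743228920166327 t 28.8833
30.8583
```

View pics/k2.png

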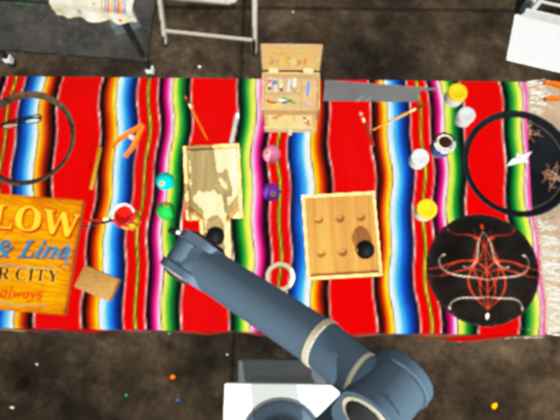

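View pics/k1.png

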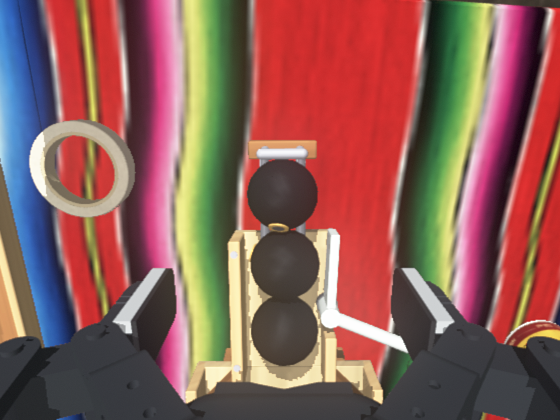

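The first knob is seated at (364,249) in the top view, and three remain queued at (283,193), (284,265) and (284,332). I'll take the next one.

```bash
cat > nxt.py <<'E'
from h import *
import sys
i=int(sys.argv[1]);tag=sys.argv[2]
x0=np.load("rack.npz")["x"]
pick()
movep(VIEW,down(.065))
s=sense();print("gap",s["finger_gap"])
if s["finger_gap"]<.044 or s["finger_gap"]>.056: snap("wrist",tag+"x");snap("top",tag+"y");sys.exit("LOST")
c,im,d=snap("wrist",tag+"a")
M=holes(c,im);x,S,D=rackfit(M,x0);print(x,np.round(D*1000,1))
if np.sort(D)[1]>.003 or np.linalg.norm(x[:2]-x0[:2])>.006: snap("top",tag+"y");sys.exit("CHECK RACK")
np.savez("rack.npz",x=x,S=S)
place(S[i],x[2])
command_gripper(.085)
P=F(-.0965,0,.027);movep(P+[0,0,.13],down(np.pi/2+PSI))
snap("wrist",tag+"b");snap("top",tag+"c");print(sense()["time_s"])
im=np.hstack([cv2.imread(f"pics/{tag}{k}.png") for k in "abc"]);cv2.imwrite(f"pics/{tag}m.png",cv2.resize(im,(800,200),interpolation=cv2.INTER_AREA))
E
python3 nxt.py 1 l
```

```text
pick hit False gap 0.047529499876063516 0.0473858164218989 t 33.3417
gap 0.04726860019307162
[ 0.5684075  -0.16473184  0.04644153] [10.2  1.2  1.6  0.8  1.8  2.1]
held gap 0.04751116283911951
place hit True z 0.04793166622005516 t 37.5583
39.6083
```

```bash
ls -t pics|head
```

```text
lm.png
lc.npz
lc.png
lb.npz
lb.png
la.npz
la.png
k2.npz
k2.png
k1.npz
```

View pics/lm.png

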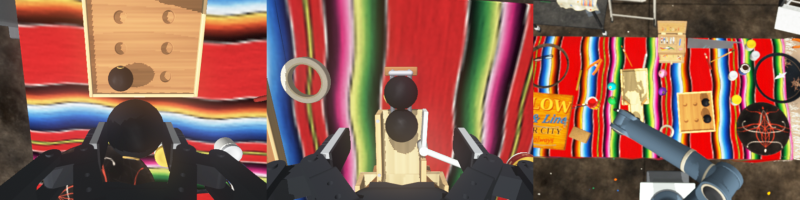

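View pics/la.png

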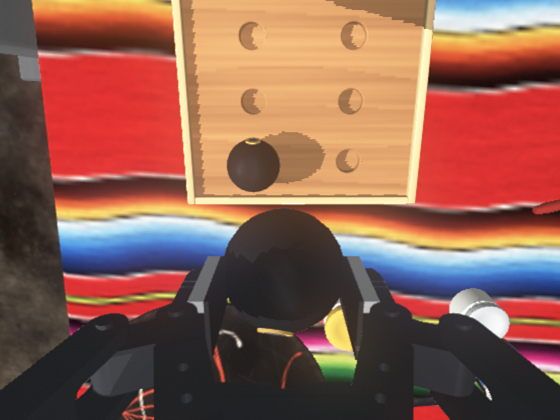

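Two knobs are on the rack and two are in the queue. The seated knob biased the yaw fit, so I'll keep the first clean rack pose and only check the free holes against it.

```bash
python3 - <<'E'
from h import *
c,im,d=load("j1")
x,S,D=rackfit(holes(c,im),[.568,-.165,.07]);np.savez("rack.npz",x=x,S=S)
s=open("nxt.py").read()
a=s.index("M=holes");b=s.index("place(S[i]")
s=s[:a]+'''M=holes(c,im);S=np.load("rack.npz")["S"];x=x0
J=[np.linalg.norm(M-q,axis=1).argmin() for q in S];print("hole offs mm",np.round([(M[j]-q)*1000 for j,q in zip(J,S)],1).tolist())
D=[np.linalg.norm(M[J[k]]-S[k]) for k in range(i,6)]
if np.median(D)>.004: snap("top",tag+"y");sys.exit("CHECK RACK")
'''+s[b:]
open("nxt.py","w").write(s)
E
python3 nxt.py 2 m
```

```text
pick hit False gap 0.04771467638994457 0.047346856515662464 t 42.0917
gap 0.04703807083933575
hole offs mm [[-4.6, 62.2], [-4.1, 63.0], [-0.8, 0.3], [-0.3, 1.1], [-0.7, -0.4], [-1.8, -0.7]]
held gap 0.04726995217936553
place hit True z 0.047293209753343765 t 46.3333
48.1
```

View pics/mm.png

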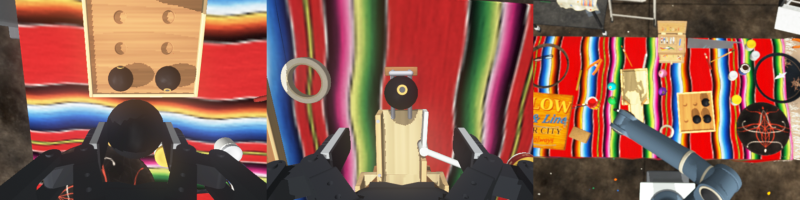

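Three knobs are seated and one waits on the rods.

```bash
python3 nxt.py 3 n
```

```text
pick hit False gap 0.04780307556360212 0.04762174624972795 t 50.5833
gap 0.0477787457742664
hole offs mm [[-4.2, 29.7], [-4.0, 62.0], [-0.3, -32.1], [-0.1, 0.1], [-1.7, 1.3], [1.0, 0.4]]
held gap 0.04744766506588636
place hit True z 0.04719536941014075 t 54.8667
56.725
```

View pics/nm.png

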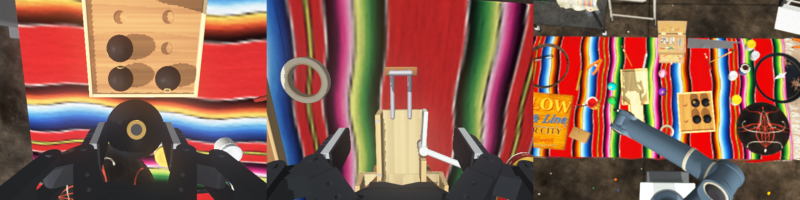

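View pics/nb.png

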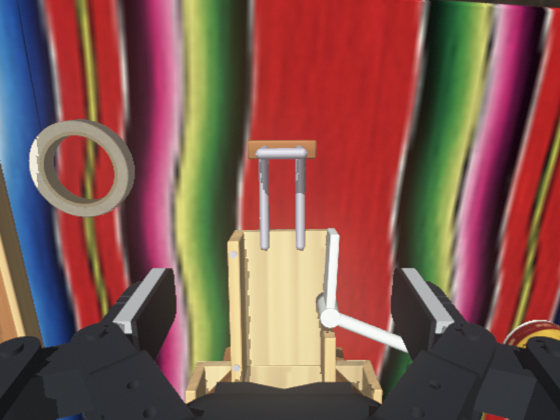

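The feeder and rods are empty and four knobs are seated. I'll shut the gate.

Run:
```python
from h import *
dz=np.array([0,0,.010]);G0=1.60
command_gripper(.040)
movep(handle(G0)+dz+[0,0,.08],down(ha(G0)))
print(move_l(handle(G0)+dz,feed=.12,until_force=15))
command_gripper(.022)
print(sense()["finger_gap"],np.round(sense()["wrist_force"],1))
for g in np.linspace(G0,0,8)[1:]:
    move_l(handle(g)+dz,down(ha(g)),feed=.12)
print(np.round(sense()["wrist_force"],1))
print(move_l(handle(-.08)+dz,down(ha(-.08)),feed=.03,until_force=8),np.round(sense()["wrist_force"],1))
sleep(.3)
p=sense()["position"]
command_gripper(.04)
move_l(p+[0,0,.09],feed=.2)
movep([.43,.19,.30],down(np.pi/2+.05))
snap("wrist","o1")
movep([.42,-.1,.35],down(np.pi/2))
snap("top","o2");snap("wrist","o3");snap("scene","o4");print(sense()["time_s"])
t=load("o2")[1];cv2.imwrite("pics/o2z.png",cv2.resize(t[130:300,150:420],None,fx=2.9,fy=2.9,interpolation=cv2.INTER_CUBIC))
```

```text
False
0.022088936827105467 [-1.   1.3  1.7]
[ 0.4  0.2 -0. ]
False [-0.4  0.9 -0.1]
66.2083
```

View pics/o1.png

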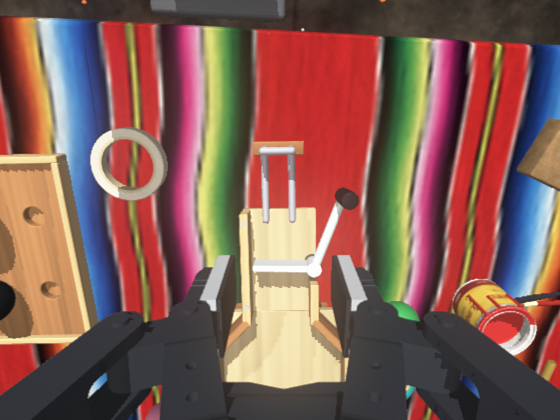

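View pics/o2z.png

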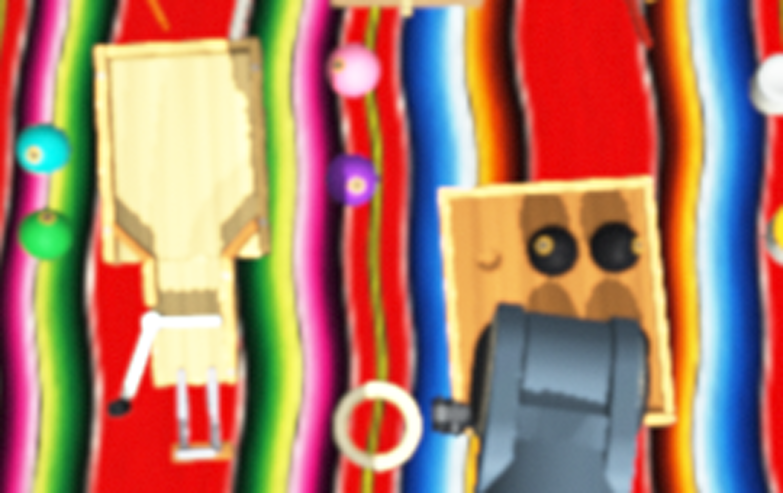

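View pics/o3.png

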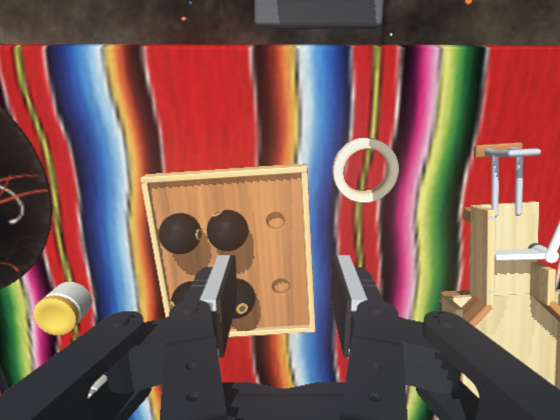

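The gate is back across the lane at (254,266)–(314,268), and the handle is slightly closer to the rods than at the start. I'll compare the blade angles before and after, and check the seated knobs.

Run:
```python
from h import *
for n in("c1","o1"):
    c,im,d=load(n)
    cv2.imwrite(f"pics/{n}q.png",cv2.resize(im[185:285,240:365],None,fx=6,fy=6,interpolation=cv2.INTER_CUBIC))
    print(n,c[1],end=" ")
    # white blade pixels between wall and hub
    w=(im.min(2)>215)&(d>.36)&(d<.42);w[:, :256]=0;w[:,304:]=0;w[:245]=0;w[285:]=0
    v,u=np.nonzero(w)
    P=np.array([c[1]+c[2]@(np.linalg.solve(c[0],[a,b,1.])*d[b,a]) for a,b in zip(u,v)])
    vx,vy,_,_=cv2.fitLine(P[:,:2].astype(np.float32),cv2.DIST_L2,0,.01,.01).ravel()
    print(len(P),"blade dir vs feeder -y:",np.arctan2(vx,-vy)%np.pi, np.arctan2(vy,vx)%np.pi-np.pi/2-PSI,P[:,2].min(),P[:,2].max())
```

```text
c1 [0.35680563 0.18657675 0.44049575] 526 blade dir vs feeder -y: 3.1073253 -0.096767545 0.056240530714178394 0.08022847582725445
o1 [0.35608078 0.18678932 0.43943167] 558 blade dir vs feeder -y: 0.034488752 -0.028011203 0.05599618968957676 0.08021761017455215
```

View pics/o1q.png

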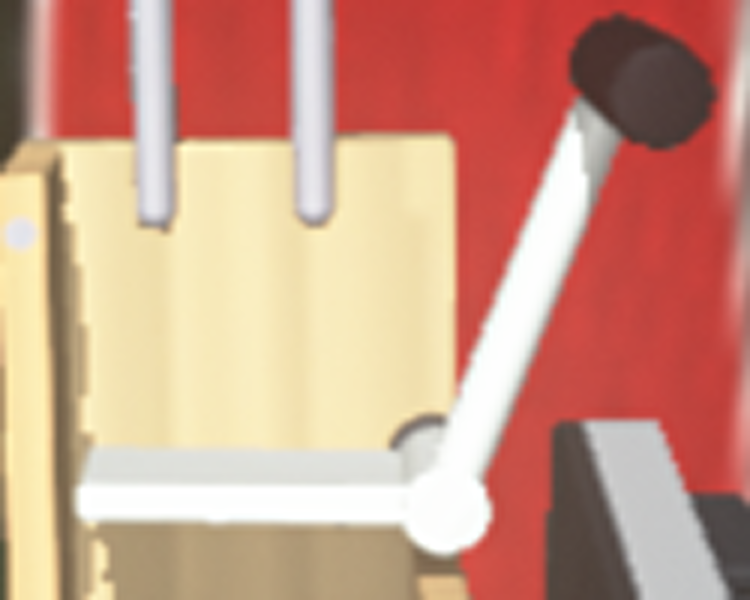

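View pics/c1q.png

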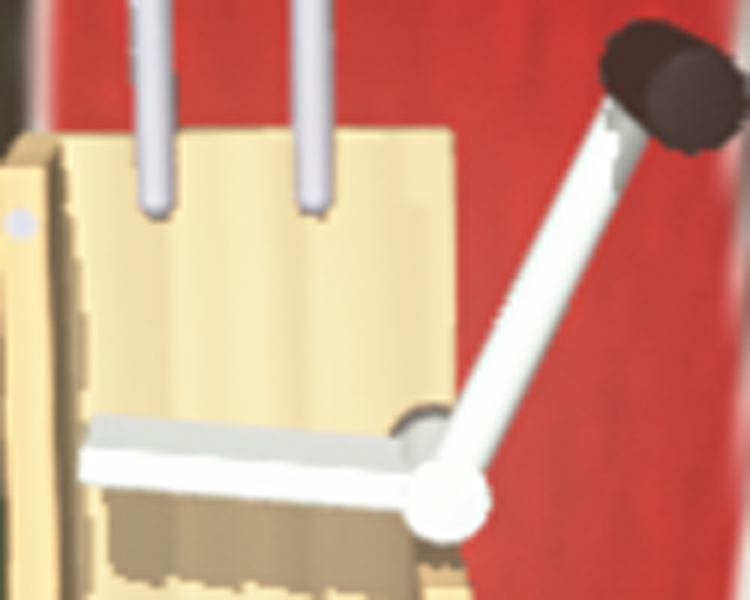

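The gate reads about 0.03 rad open, against about 0.10 at the start. I'll push it onto the end stop to be sure.

Run:
```python
from h import *
dz=np.array([0,0,.010])
movep(handle(.02)+dz+[0,0,.09],down(ha(0)))
print(move_l(handle(.02)+dz,feed=.12,until_force=12))
command_gripper(.022)
print(move_l(handle(-.2)+dz,down(ha(-.2)),feed=.03,until_force=6))
s=sense();print(np.round(s["wrist_force"],1),s["position"],handle(-.2),handle(-.08))
command_gripper(.04)
move_l(s["position"]+[0,0,.09],feed=.2)
movep([.43,.19,.30],down(np.pi/2+.05))
c,im,d=snap("wrist","p1")
w=(im.min(2)>215)&(d>.36)&(d<.42);w[:, :256]=0;w[:,304:]=0;w[:245]=0;w[285:]=0
v,u=np.nonzero(w)
P=np.array([c[1]+c[2]@(np.linalg.solve(c[0],[a,b,1.])*d[b,a]) for a,b in zip(u,v)])
vx,vy,_,_=cv2.fitLine(P[:,:2].astype(np.float32),cv2.DIST_L2,0,.01,.01).ravel();print("gate",-(np.arctan2(vy,vx)%np.pi-np.pi/2-PSI))
movep([.45,.05,.42],down(np.pi/2))
snap("wrist","p3")
movep([.26,-.623,.3],down(-1.17))
t,im,_=snap("top","p2");print(sense()["time_s"])
S=np.load("rack.npz")["S"]
print("pred",[np.round(proj(t,[*q,.04]),1).tolist() for q in S])
m=(im.max(2)<50).astype(np.uint8)
for q in S[:4]:
    a,b=proj(t,[*q,.04]).round().astype(int);w=m[b-11:b+12,a-11:a+12];M=cv2.moments(w,True);print(M["m00"],ray(t,a-11+M["m10"]/M["m00"],b-11+M["m01"]/M["m00"],.04)[:2]-q)
cv2.imwrite("pics/p2z.png",cv2.resize(im[130:300,150:420],None,fx=2.9,fy=2.9,interpolation=cv2.INTER_CUBIC))
```

```text
False
True
[ 0.7  2.9 -0.3] [0.45032047 0.24836243 0.09979518] [0.44844419 0.24052514 0.08929476] [0.45042629 0.25051597 0.08970692]
gate -0.004044771
74.4083
pred [[363.9, 249.4], [361.1, 215.0], [342.2, 250.4], [339.7, 216.0], [320.4, 251.5], [318.2, 217.0]]
176.0 [ 0.00246842 -0.00259855]
160.0 [0.00164842 0.00138115]
181.0 [ 0.00144762 -0.00135716]
152.0 [-0.00060971 -0.00258438]
```

View pics/p2z.png

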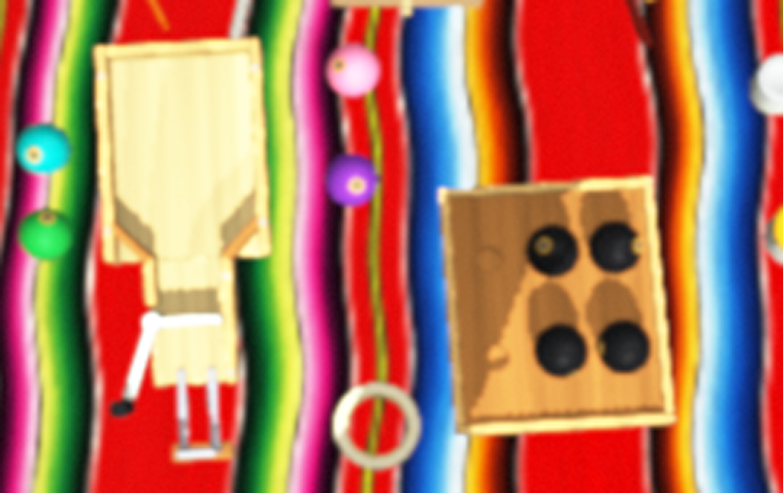

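The gate is on its stop and reads about 0. Four knobs sit within 4 mm of their seats in the top view, and the hopper and lane are empty. I'll hand the job in.

```bash
python3 -c "
from rig import *
print(finish_job())"
```

```text
the job is handed in; nothing more can be done
None
```

The job is done and handed in at about 75 s of the 210 s allowed; no verdict was reported. Four knobs were in this run, and all four are on the painting rack.

- **Gate:** I swung it to the feed position, measured about 0.04 rad off 1.57. After the last knob I swung it shut. The first close left it about 0.03 rad open, so I pushed again until it met the end stop, and it now reads about 0.00 rad.
- **Feeding:** I pushed the left wedged knob up the bed once, and the other three rolled out. Drawing the finger back let the fourth down. In the last top picture the hopper, lane and rods are empty.
- **Rack:** It had been knocked about 25 mm aside before the first placing, so I measured it again. By the last top picture, the knobs are 1 to 4 mm from their seats.
- **Bystanders:** I did not touch the can, jar or tape roll. The tape looks unmoved in the last top picture; I did not measure any of the three.
- **Checks that disagreed:**
  - One force stop tripped at 25 N during the first push.
  - One rack re-fit had a skewed yaw because a seated knob misled it. The second knob was placed with that fit; for the rest I went back to the first clean fit.
  - The fingers read about 47 mm on the 54 mm knobs at every pick, but the grip held each time.

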